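# Release the eccentric lock and push the polishing slide home

### The arm

A 6-joint arm with a two-finger parallel gripper is mounted at the origin on the work surface. World frame = base frame: x ahead of the robot, y to its left, z up, the work surface at z = 0. Lengths are in m, angles in rad, forces in N, time in s.
With the tool pointing down it reaches from about 0.3 to 0.75 m from the base axis. Payload 8.5 kg.
Tool frame: the origin (TCP) lies midway between the tips of the shut fingers; the grasp point (between the pads) lies 19 mm behind it; z points along the fingers, y is the line along which they close (so a half turn about z gives the same grasp; the last joint's range is limited). The gripper opens to 85 mm and grips with 20 to 120 N. Pads are 22 mm wide; open, the fingers measure 114 mm over their backs; the gripper's body (76 mm by 85 mm) begins 54 mm behind the grasp point. The pads swing forward as they close: fully open they stand 13 mm farther back than shut.
Start: joints at [-1.348, 0.381, 1.297, -0, 1.464, -0.215], TCP at [0.233, -0.498, 0.231] pointing down, gripper open.
Joint ranges: [-3.11, 3.11], [-0.89, 2.33], [0.22, 2.48], [-1.42, 4.56], [0.17, 2.85], [-2.88, 2.88]. Speed limits (rad/s): [2.39, 2.39, 3.14, 3.14, 3.14, 3.14].

### API

Orientations are given as a unit quaternion [x, y, z, w].
In Python, from cell import ctrl gives the robot as it stands.
- The arm moves only by the tool play_rows, never from a script. Its argument "motion" is a list of rows, each a list of 7 numbers: the opening, from 0 (shut) to 1 (fully open), then the shift along the tool's x, y, z in cm, then the turn, a rotation vector about the tool's x, y, z in degrees. In form: [[grip, x, y, z, wx, wy, wz], ...]. A call has 1 to 20 rows; each row shifts and turns the commanded pose from where the row before left it, along the tool's axes as they then stand; what a row does not reach is not made up. A row lasts 1/10 s, in which the tool goes at most 50 mm and 8.59 degrees, less where a joint would pass 70% of its speed; a pose out of reach is approached as far as the arm can. A call with a gripper value outside its range is refused whole. The fingers move at their own pace and stop on an object; "force" is the grip in N (left out, the last holds). Time passes only in rows, so rows that do not move let the fingers close. It gives the time, the measured TCP pose, the force, the opening and the grip force at its end, in the units of the state.
- ctrl.get_obs(): the state, without advancing time (a new reading comes with each control period).
- ctrl.snapshot(name): name is "scene" or "top"; returns the picture (420x560x3 uint8, red, green, blue); there is no depth.
- ctrl.calibration(name): a dict with "intrinsics" (3x3 intrinsics, pixels), "camera_from_world" (4x4, takes a point from world to camera coordinates). Camera axes: x right, y down, z forward; pixel columns grow to the right and rows downward; lengths in m; the calibration is good to about 2 mm. A picture is of the moment at which its call begins. calibration takes no time and is no camera call.
- ctrl.sign_off(): hands the job in; it is judged then, once.
The state is a dict: "t": time; "joint_pos": joint angles; "dq": joint speeds; "tau": joint torques, N m; "eef_pos": TCP position; "eef_rot": TCP orientation; "wrist_force": force on the tool from outside, world axes, zero at the start; "wrist_torque": the same for the moment, N m; "gripper_width": finger opening in m; "gripper_force": force on a finger pad.
Only numpy, scipy, OpenCV 4.12 (cv2) and the standard library are available. Lean on these libraries where they do the work, as an engineer would, in place of code of your own. Each camera call takes 0.05 s, during which the arm holds its last target. There are 200 camera calls.

### The job

On the polishing jig, push the lever of the eccentric cam round until the cam's low side faces the slide (the lever then points straight away from it), and only then push the slide by its upright rear plate fully forward against its stop. Push gently with closed fingertips: do not grip the lever or the slide, leave the trim cap lying in its nest on the slide, and do not disturb the other things on the bench.

Things in the scene. Friction and masses are not known exactly. Their poses are not given: they have to be found in the camera images.
- jig: Fixed grey steel base plate, 225 x 220 mm and 12 mm thick, carrying the slide and the cam. Origin: on the bench, near the plate's middle. Its x axis is the slide's forward direction (roughly away from the robot), z is up. In its frame (mm) the plate spans x -110 to 115, y -125 to 95; a stop block (top 40 above the bench) stands at x 29 to 50, y 15 to 75.
- cam (a joint): Angle of the eccentric cam and its lever about the upright cam axis, rad, counter-clockwise from above positive. 0: the cam's high side and the lever point along jig -x, straight at the slide's lug (slide blocked). +3.14 and -3.14: the low side faces the lug and the lever points along jig +x (slide free). Range -3.49 to 3.49; starts between -0.9 and 0.9. Stiff: about 4.5 N at the post turns it and it stays where it is left; pushing the slide does not turn it.
- slide (a joint): Travel of the slide along jig +x, m. 0: drawn back, as at the start; 0.036: fully home against the stop. About 3 N of friction; no spring, stays where it is left. With the cam at the start the lug meets the cam after 4 to 11 mm.
- cam_axis (a point): Point on the cam's upright axis, 53 mm above the bench, level with the top of the lever bar, at (35, -50) mm in the jig's frame. The cam is a steel disc of 72 mm diameter, its centre 17 mm from the axis on the lever's side, 22 to 40 mm above the bench.
- post_mid (a point): Middle of the lever post, on its axis, 73 mm above the bench, 58 mm from the cam axis. The post is round, upright and black, 16 mm diameter, from 53 mm (top of the flat 16 mm wide lever bar) to 89 mm above the bench. Push it sideways, along its circle. Nothing else on the circle is higher than 54 mm above the bench.
- push_face (a point): Point on the rear face (jig -x side) of the aluminium slide's upright rear plate, mid-width, 54 mm above the bench; at the start at (-92, 45) mm in the jig's frame. The plate is 8 mm thick, 90 mm wide (jig y), from 24 to 72 mm above the bench. Push it along jig +x. Free space of 40 mm or more behind it; the jig's base plate (top 12 mm high) reaches 18 mm behind it, the two low guide rails (top 22 mm high) 16 mm.
- lug_face (a point): Middle of the flat front face of the slide's side lug, the face that meets the cam; lug top 38 mm above the bench, 90 mm wide.
- nest (a point): Centre of the seat on the slide, on its top face, 34 mm above the bench, 46 mm ahead of the rear face, between four short pins.
- cap_mid (a point): Middle of the loose polished steel trim cap, 48 mm diameter, 20 mm high, that lies in the nest (10 mm above point nest) and rides along on the slide. Not to be lifted.
- wax_tin: Bystander: loose tin, 48 mm diameter, 42 mm high, on the jig's base plate in the corner at jig -x, -y. Origin: middle of the underside.
- compound_bar: Bystander: loose brown bar of polishing compound, 30 x 45 x 24 mm, on the base plate at jig +x, +y. Origin: middle of the underside.
- screwdriver: Bystander lying on the bench.
- wrench: Bystander lying on the bench.
- tape_roll: Bystander: roll of tape, 90 mm diameter, 24 mm high, on the bench.
- polish_bottle: Bystander: white bottle, 60 mm diameter, 150 mm high, standing on the bench.
- mug: Bystander: white mug, 80 mm diameter, 92 mm high, on the bench.

How it is judged:
By the outcome, as a careful person would: the job done as asked, in the order asked, and still so for the second after the job is handed in, with the robot touching nothing.
It also fails if it takes over 53 s, if anything falls off the work surface, if the arm or the gripper's body presses on something with over 40 N, if the wrist force passes 120 N, or if a joint passes its speed limit or range.

## Working session

There is one attempt and no reset: what is moved stays moved. The work goes in short steps, Python scripts to look and compute and a tool call to move; the robot and the scene stay as the last step left them, time stands still between calls to the robot, and variables do not carry over. Pictures are saved under pics/ and viewed, at most 10 in all, crops included, and the job is handed in when it is done.

Besides the shell and the picture viewer there is one more tool, called as name([rows], argument=value, ...), one row to a line, values as JSON. play_rows: Moves the arm, as the interface text tells. Its arguments: {"type":"object","properties":{"motion":{"type":"array"},"force":{"type":"number"}},"required":["motion"]}

```bash
mkdir -p pics; python3 - <<'E'
from cell import ctrl
import cv2
for n in("scene","top"):
    im=ctrl.snapshot(n); cv2.imwrite(f"pics/{n}0.png",cv2.resize(im[:,:,::-1],(800,600),interpolation=cv2.INTER_CUBIC))
    c=ctrl.calibration(n); print(n,c)
o=ctrl.get_obs(); print(o["t"],o["eef_pos"],o["eef_rot"])
E
```

```text
scene {'intrinsics': array([[440.87318846,   0.        , 287.64850738],
       [  0.        , 440.87318846, 210.448695  ],
       [  0.        ,   0.        ,   1.        ]]), 'camera_from_world': array([[-0.47412444,  0.88023617, -0.01975577,  0.25238241],
       [ 0.60654234,  0.31027487, -0.73200812, -0.25489221],
       [-0.63821031, -0.35904566, -0.68100941,  1.57181829],
       [ 0.        ,  0.        ,  0.        ,  1.        ]])}
top {'intrinsics': array([[394.66353847,   0.        , 283.57180612],
       [  0.        , 394.66353847, 210.49789074],
       [  0.        ,   0.        ,   1.        ]]), 'camera_from_world': array([[ 1.69007812e-02, -9.99849030e-01,  4.03499603e-03,
        -1.57902830e-02],
       [-9.74177172e-01, -1.73753180e-02, -2.25115384e-01,
         5.22234950e-01],
       [ 2.25151507e-01, -1.26175177e-04, -9.74323757e-01,
         1.22827731e+00],
       [ 0.00000000e+00,  0.00000000e+00,  0.00000000e+00,
         1.00000000e+00]])}
0.1 [ 0.23312357 -0.49784953  0.23076084] [ 9.76138479e-01  2.17147917e-01  1.69484599e-05 -6.71839647e-04]
```

View pics/top0.png

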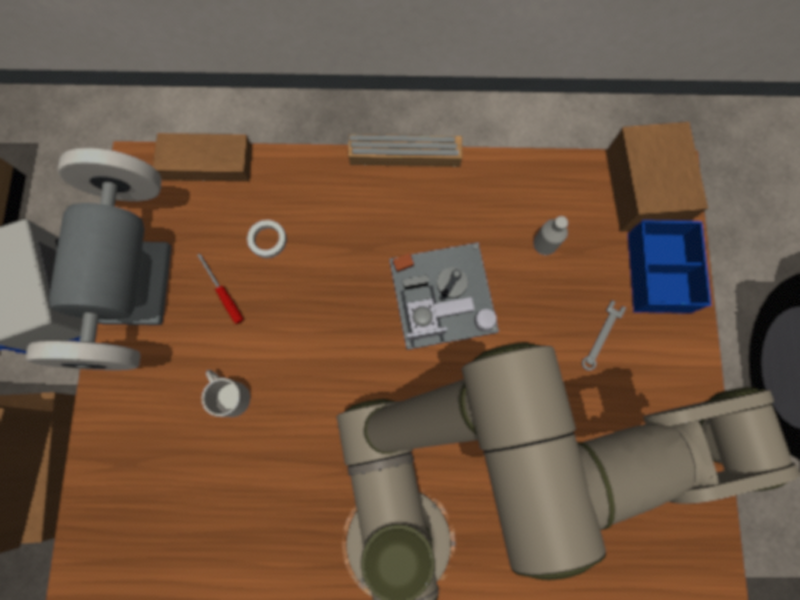

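View pics/scene0.png

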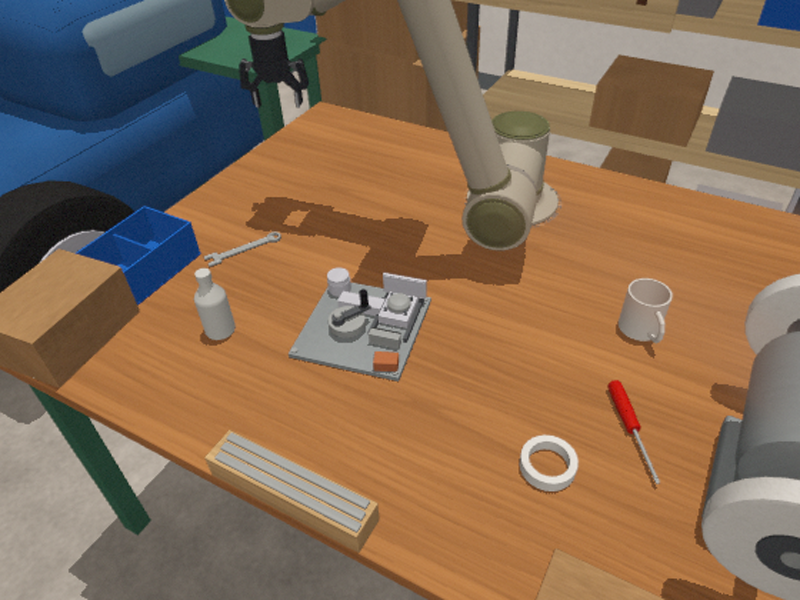

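The top view shows the jig at about (445,295) px of 800x600, with the lever near (450,285). The scene view shows the black post at (364,300). Next I take enlarged crops.

```bash
python3 - <<'E'
import cv2
a=cv2.imread("pics/top0.png");b=cv2.imread("pics/scene0.png")
# 800-px image coords: crop then scale
A=cv2.resize(a[235:355,380:510],None,fx=4.9,fy=4.9,interpolation=cv2.INTER_CUBIC)
B=cv2.resize(b[260:385,282:442],None,fx=4.7,fy=4.7,interpolation=cv2.INTER_CUBIC)
cv2.imwrite("pics/topc.png",A);cv2.imwrite("pics/scenec.png",B);print(A.shape,B.shape)
E
```

```text
(588, 637, 3) (588, 752, 3)
```

View pics/topc.png

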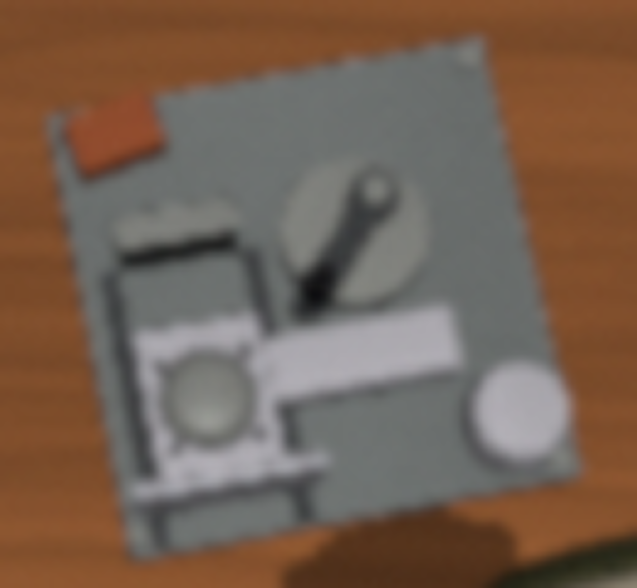

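View pics/scenec.png

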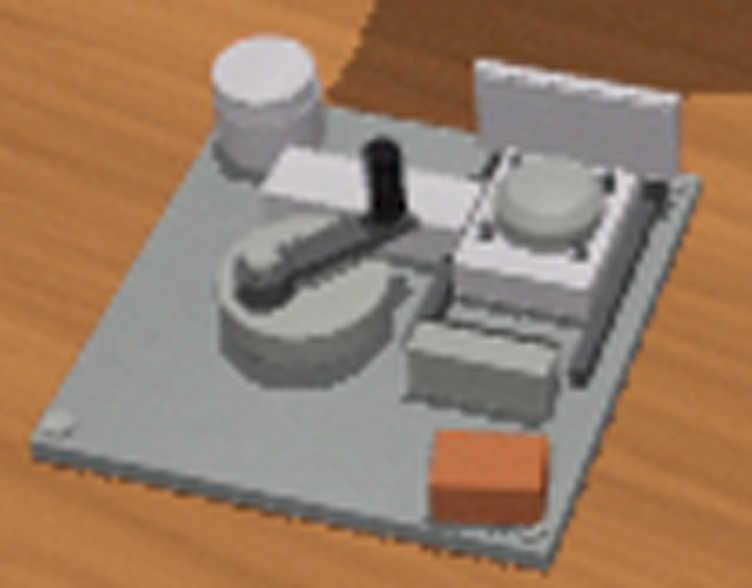

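The crops show these points. In the top crop the plate corners are at (52,115), (485,38), (137,558) and (578,470), the hub is at (377,188) and the post is near (318,290). In the scene crop the post runs from its top at (383,148) to its base at (387,212), the hub is at (262,262), and the rear plate's top edge goes from (480,65) to (680,98).

```bash
cat > h.py <<'E'
import numpy as np, cv2
from cell import ctrl
from scipy.optimize import least_squares
from scipy.spatial.transform import Rotation as R
C={n:ctrl.calibration(n) for n in("scene","top")}
def P(n): return C[n]["intrinsics"]@C[n]["camera_from_world"][:3]
def proj(n,X): p=P(n)@np.append(X,1); return p[:2]/p[2]
def px(n,U):
    U=np.array(U,float)
    U=(U+.5)/4.9+[380,235] if n=="top" else (U+.5)/4.7+[282,260]
    return U*.7-.5
def inv(n,p): # to crop
    U=(np.array(p)+.5)/.7
    return (U-[380,235])*4.9 if n=="top" else (U-[282,260])*4.7
def tri(a,b):
    X=cv2.triangulatePoints(P("top"),P("scene"),np.array(a,float).reshape(2,1),np.array(b,float).reshape(2,1))[:,0]; return X[:3]/X[3]
def jw(p,q): # jig mm -> world, p=(x,y,yaw)
    c,s=np.cos(p[2]),np.sin(p[2]); q=np.array(q)/1000
    return np.array([p[0]+c*q[0]-s*q[1],p[1]+s*q[0]+c*q[1],q[2]])
E
python3 - <<'E'
from h import *
L=[("top",(52,115),(115,95,12)),("top",(485,38),(115,-125,12)),("top",(137,558),(-110,95,12)),("top",(578,470),(-110,-125,12)),
("scene",(546,552),(115,95,12)),("scene",(38,443),(115,-125,12)),("scene",(700,178),(-110,95,12)),
("top",(377,188),(35,-50,55)),("scene",(262,262),(35,-50,55)),("scene",(480,63),(-92,0,72)),("scene",(680,96),(-92,90,72))]
f=lambda p:np.concatenate([proj(n,jw(p,q))-px(n,U) for n,U,q in L])
r=least_squares(f,[.5,0,.1],loss="soft_l1");p=r.x;print(p.round(4),r.fun.reshape(-1,2).round(1).tolist())
np.save("jig.npy",p)
print("hub",tri(px("top",(377,188)),px("scene",(262,262))),jw(p,(35,-50,55)))
print("plateTL",tri(px("top",(52,115)),px("scene",(546,552))),"rear edge y95",tri(px("top",(137,558)),px("scene",(700,178))))
print("post",tri(px("top",(318,288)),px("scene",(384,165))))
g=lambda a:np.concatenate([proj("scene",jw(p,(35-58*np.cos(a[0]),-50-58*np.sin(a[0]),z)))-px("scene",U) for z,U in((89,(383,145)),(53,(387,215)))])
s=least_squares(g,[0.]);a=s.x[0];print("cam",a,s.fun)
q=(35-58*np.cos(a),-50-58*np.sin(a))
for z in(53,89):print(z,inv("top",proj("top",jw(p,(*q,z)))),jw(p,(*q,z)))
for n,q in dict(push=(-92,45,54),cap=(-46,45,54),hub=(35,-50,53)).items():print(n,jw(p,q),inv("top",proj("top",jw(p,q))),inv("scene",proj("scene",jw(p,q))))
E
```

```text
[ 0.5498 -0.0822  0.1998] [[-0.6, -1.3], [-0.1, -1.3], [-0.9, -1.0], [0.7, -0.2], [0.3, -0.3], [-1.6, -1.3], [0.7, -1.2], [-0.1, -0.6], [0.3, -0.4], [-0.1, -1.4], [0.3, -0.8]]
hub [ 0.59330726 -0.12534415  0.05233657] [ 0.59405818 -0.12424799  0.055     ]
plateTL [0.64082185 0.03130093 0.00638214] rear edge y95 [ 0.42116974 -0.01400091  0.00438581]
post [ 0.53942043 -0.09717249  0.07339704]
cam -0.729778819223449 [ 0.19486732  0.09302808  0.5260687  -0.68580114]
53 [314.7676346  287.17923364] [ 0.54401467 -0.09492825  0.053     ]
89 [320.30915812 268.40441083] [ 0.54401467 -0.09492825  0.089     ]
push [ 0.45072953 -0.05634438  0.054     ] [231.15723436 481.15963491] [581.3293509  104.42591767]
cap [ 0.4958144  -0.04721449  0.054     ] [212.37687889 385.33492109] [548.64511368 174.39443924]
hub [ 0.59405818 -0.12424799  0.053     ] [376.73497059 185.80368678] [265.07078305 263.57236179]
```

```bash
cat >> h.py <<'E'
def todo(target,yaw):
    """cm in tool axes as they stand, then turn deg about tool z"""
    o=ctrl.get_obs(); M=R.from_quat(o["eef_rot"]).as_matrix()
    y=np.arctan2(M[1,0],M[0,0]); d=(M.T@(np.array(target)-o["eef_pos"]))*100
    print("t",o["t"],"pos",o["eef_pos"].round(4),"yaw",round(y,3),"down",M[2,2].round(4),"F",np.round(o["wrist_force"],1),"j",np.round(o["joint_pos"],2))
    print("shift cm",d.round(2),"turn deg",round(np.degrees(y-yaw),1))
E
python3 -c "
from h import *
todo((.528,-.1215,.15),1.04)
for n in [(550,225)]: pass
print('bottle', tri(np.array([547,248])*.7,np.array([217,335])*.7))"
```

```text
t 0.1 pos [ 0.2331 -0.4978  0.2308] yaw 0.438 down -1.0 F [ 0.5  0.3 -0.8] j [-1.35  0.38  1.3   0.    1.46 -0.22]
shift cm [ 42.66 -21.57   8.12] turn deg -34.5
bottle [ 0.68706439 -0.36288667 -0.02939139]
```

play_rows([
  [0, 2.67, -1.35, 0, 0, 0, 0],
  [0, 2.67, -1.35, 0, 0, 0, 0],
  [0, 2.67, -1.35, 0, 0, 0, 0],
  [0, 2.67, -1.35, 0, 0, 0, 0],
  [0, 2.67, -1.35, 0, 0, 0, 0],
  [0, 2.67, -1.35, 0, 0, 0, 0],
  [0, 2.67, -1.35, 0, 0, 0, 0],
  [0, 2.67, -1.35, 0, 0, 0, 0],
  [0, 2.67, -1.35, 0, 0, 0, 0],
  [0, 2.67, -1.35, 0, 0, 0, 0],
  [0, 2.67, -1.35, 0, 0, 0, 0],
  [0, 2.67, -1.35, 0, 0, 0, 0],
  [0, 2.67, -1.35, 0, 0, 0, 0],
  [0, 2.67, -1.35, 0, 0, 0, 0],
  [0, 2.67, -1.35, 0, 0, 0, 0],
  [0, 2.67, -1.35, 0, 0, 0, 0],
  [0, 0, 0, 2, 0, 0, -8.5],
  [0, 0, 0, 2, 0, 0, -8.5],
  [0, 0, 0, 2, 0, 0, -8.5],
  [0, 0, 0, 2, 0, 0, -8.5],
])

```text
t: 2.1
eef_pos: [0.5283, -0.1212, 0.1502]
eef_rot: [0.868, 0.496, -0.0, -0.0]
wrist_force: [0.0, 0.7, -1.0]
gripper_width: 0.0004
gripper_force: 0.0
```

```bash
python3 - <<'E'
from h import *
todo((.528,-.1215,.062),1.04)
im=ctrl.snapshot("scene")[180:272,190:312,::-1]
cv2.imwrite("pics/s1.png",cv2.resize(im,None,fx=6.5,fy=6.5,interpolation=cv2.INTER_CUBIC))
E
```

```text
t 2.1 pos [ 0.5283 -0.1212  0.1502] yaw 1.038 down -1.0 F [ 0.   0.7 -1. ] j [-0.44  0.44  1.45 -0.    1.25  0.09]
shift cm [-0.05 -0.    8.82] turn deg -0.1
```

View pics/s1.png

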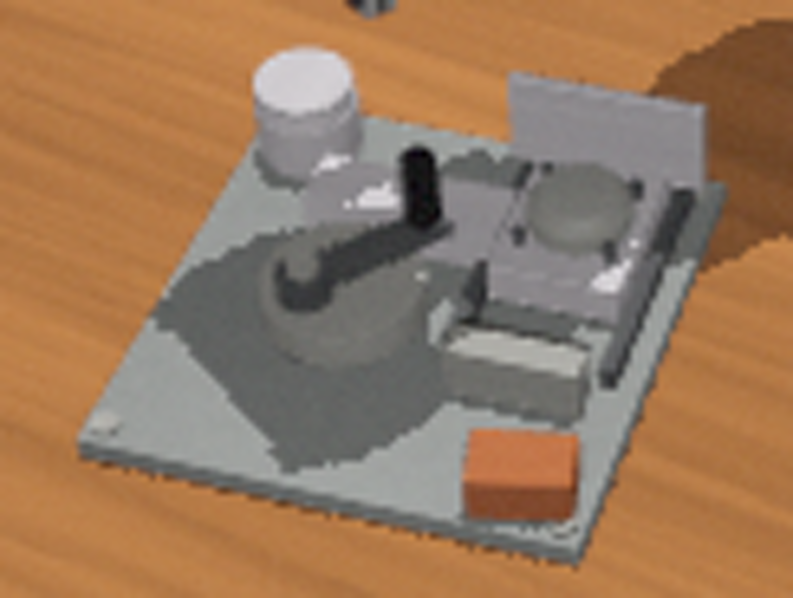

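The fingertips are visible at the top edge (370,5), above and behind the post at (420,185), and the jig is unchanged. Next I descend and move up to contact.

play_rows([
  [0, 0, 0, 1.5, 0, 0, 0],
  [0, 0, 0, 1.5, 0, 0, 0],
  [0, 0, 0, 1.5, 0, 0, 0],
  [0, 0, 0, 1.5, 0, 0, 0],
  [0, 0, 0, 1.5, 0, 0, 0],
  [0, 0, 0, 1.3, 0, 0, 0],
  [0, 0.2, 0, 0, 0, 0, 0],
  [0, 0.2, 0, 0, 0, 0, 0],
  [0, 0.2, 0, 0, 0, 0, 0],
  [0, 0.2, 0, 0, 0, 0, 0],
  [0, 0.2, 0, 0, 0, 0, 0],
  [0, 0, 0, 0, 0, 0, 0],
  [0, 0, 0, 0, 0, 0, 0],
])

```text
t: 3.45
eef_pos: [0.5337, -0.1127, 0.0634]
eef_rot: [0.87, 0.493, 0.0, 0.0]
wrist_force: [0.1, 0.9, -0.0]
gripper_width: 0.0
gripper_force: 0.0
```

```bash
python3 - <<'E'
from h import *
todo((.544-.019*.506,-.0948-.019*.862,.062),1.04)
im=ctrl.snapshot("scene")[180:272,190:312,::-1]
cv2.imwrite("pics/s2.png",cv2.resize(im,None,fx=6.5,fy=6.5,interpolation=cv2.INTER_CUBIC))
E
```

```text
t 3.45 pos [ 0.5337 -0.1127  0.0634] yaw 1.031 down -1.0 F [ 0.1  0.9 -0. ] j [-0.43  0.55  1.55  0.    1.04  0.11]
shift cm [ 0.17 -0.02  0.14] turn deg -0.5
```

View pics/s2.png

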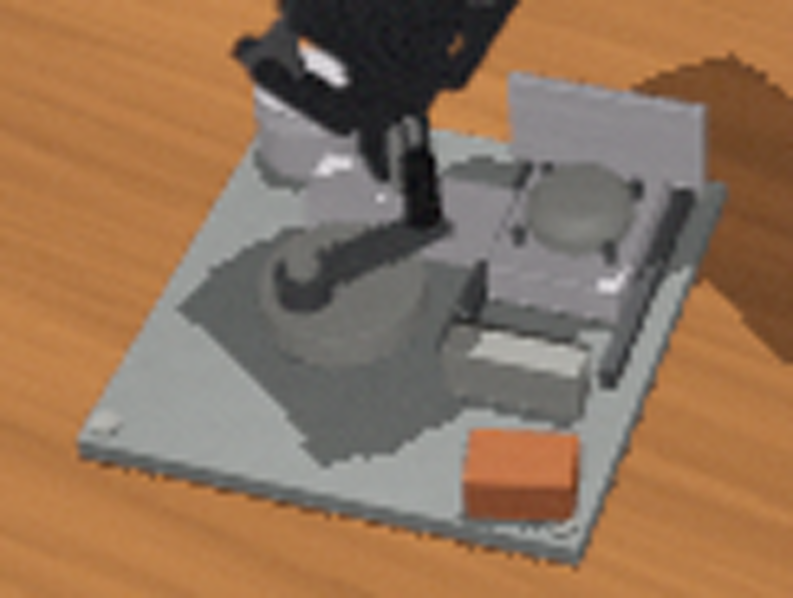

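The fingers stand right behind the post at (420,185), about 2 mm short of contact, and the tin and cap are clear. I start the arc, pivoting about the cam axis.

play_rows([
  [0, 0.2, 0, 0.1, 0, 0, 0],
  [0, 0.41, -0.12, 0, 0, 0, 4],
  [0, 0.41, -0.12, 0, 0, 0, 4],
  [0, 0.41, -0.12, 0, 0, 0, 4],
  [0, 0.41, -0.12, 0, 0, 0, 4],
  [0, 0.41, -0.12, 0, 0, 0, 4],
  [0, 0.41, -0.12, 0, 0, 0, 4],
  [0, 0.41, -0.12, 0, 0, 0, 4],
  [0, 0.41, -0.12, 0, 0, 0, 4],
  [0, 0.41, -0.12, 0, 0, 0, 4],
  [0, 0.41, -0.12, 0, 0, 0, 4],
  [0, 0.41, -0.12, 0, 0, 0, 4],
  [0, 0.41, -0.12, 0, 0, 0, 4],
  [0, 0.41, -0.12, 0, 0, 0, 4],
  [0, 0.41, -0.12, 0, 0, 0, 4],
  [0, 0.41, -0.12, 0, 0, 0, 4],
])

```text
t: 5.1
eef_pos: [0.5754, -0.0663, 0.0622]
eef_rot: [1.0, -0.009, -0.001, 0.0]
wrist_force: [-4.8, -3.4, 1.3]
gripper_width: 0.0003
gripper_force: 2.4
```

```bash
cat >> h.py <<'E'
def arc(back=.019,th_end=-np.pi):
    p=np.load("jig.npy");o=ctrl.get_obs();M=R.from_quat(o["eef_rot"]).as_matrix()
    c=jw(p,(35,-50,53))[:2];v=o["eef_pos"][:2]-c
    r=np.hypot(*v);f=np.arctan2(v[1],v[0])-p[2]-np.pi-np.arctan2(back,.058); f=(f+np.pi)%(2*np.pi)-np.pi
    y=np.arctan2(M[1,0],M[0,0])
    print("radius",r,"lever theta est",f,"yaw",y,"yaw wanted",(f+np.pi/2+p[2]),"axis in tool cm",(M.T@np.append(-v,0)*100).round(2),"F",np.round(o["wrist_force"],1),"z",o["eef_pos"][2],"t",o["t"],"j6",o["joint_pos"][5])
E
python3 - <<'E'
from h import *
arc()
im=ctrl.snapshot("scene")[180:272,190:312,::-1]
cv2.imwrite("pics/s3.png",cv2.resize(im,None,fx=6.5,fy=6.5,interpolation=cv2.INTER_CUBIC))
E
```

```text
radius 0.06085395916711581 lever theta est -1.7749894423074375 yaw -0.018968883678862448 yaw wanted -0.004390457758336935 axis in tool cm [ 1.98  5.75 -0.  ] F [-4.8 -3.4  1.3] z 0.06219003237642024 t 5.1 j6 1.2719030274130865
```

View pics/s3.png

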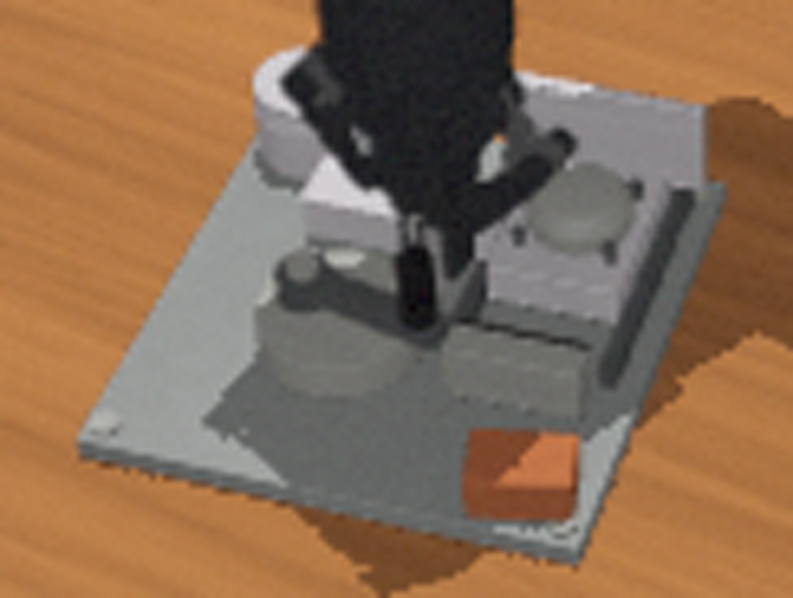

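The push works. The lever has turned with its post at (415,285), the fingers are right behind it, and the bar, cap and tin are untouched. I continue the arc.

play_rows([
  [0, 0.41, -0.12, 0, 0, 0, 4],
  [0, 0.41, -0.12, 0, 0, 0, 4],
  [0, 0.41, -0.12, 0, 0, 0, 4],
  [0, 0.41, -0.12, 0, 0, 0, 4],
  [0, 0.41, -0.12, 0, 0, 0, 4],
  [0, 0.41, -0.12, 0, 0, 0, 4],
  [0, 0.41, -0.12, 0, 0, 0, 4],
  [0, 0.41, -0.12, 0, 0, 0, 4],
  [0, 0.41, -0.12, 0, 0, 0, 4],
  [0, 0.41, -0.12, 0, 0, 0, 4],
  [0, 0.41, -0.12, 0, 0, 0, 4],
  [0, 0.41, -0.12, 0, 0, 0, 4],
  [0, 0.41, -0.12, 0, 0, 0, 4],
  [0, 0.41, -0.12, 0, 0, 0, 4],
  [0, 0.41, -0.12, 0, 0, 0, 4],
  [0, 0.41, -0.12, 0, 0, 0, 4],
  [0, 0.41, -0.12, 0, 0, 0, 4],
  [0, 0.41, -0.12, 0, 0, 0, 4],
  [0, 0, 0, 0, 0, 0, 0],
])

```text
t: 7.05
eef_pos: [0.6437, -0.0886, 0.0617]
eef_rot: [0.804, -0.594, -0.001, 0.0]
wrist_force: [-2.3, 1.5, -1.1]
gripper_width: 0.0
gripper_force: 1.1
```

```bash
python3 - <<'E'
from h import *
arc()
im=ctrl.snapshot("scene")[180:272,190:312,::-1]
cv2.imwrite("pics/s4.png",cv2.resize(im,None,fx=6.5,fy=6.5,interpolation=cv2.INTER_CUBIC))
p=np.load("jig.npy")
for n,q in dict(post53=(93,-50,53),post89=(93,-50,89),hub=(35,-50,53)).items(): print(n,((proj("scene",jw(p,q))-[190,180]+.5)*6.5).round())
E
```

```text
radius 0.061091571943038624 lever theta est -3.0346708318153723 yaw -1.2727311370120398 yaw wanted -1.2640718472662718 axis in tool cm [1.95 5.79 0.01] F [-2.3  1.5 -1.1] z 0.061697675383760184 t 7.05 j6 2.5245031071485857
post53 [252. 364.]
post89 [241. 301.]
hub [305. 268.]
```

View pics/s4.png

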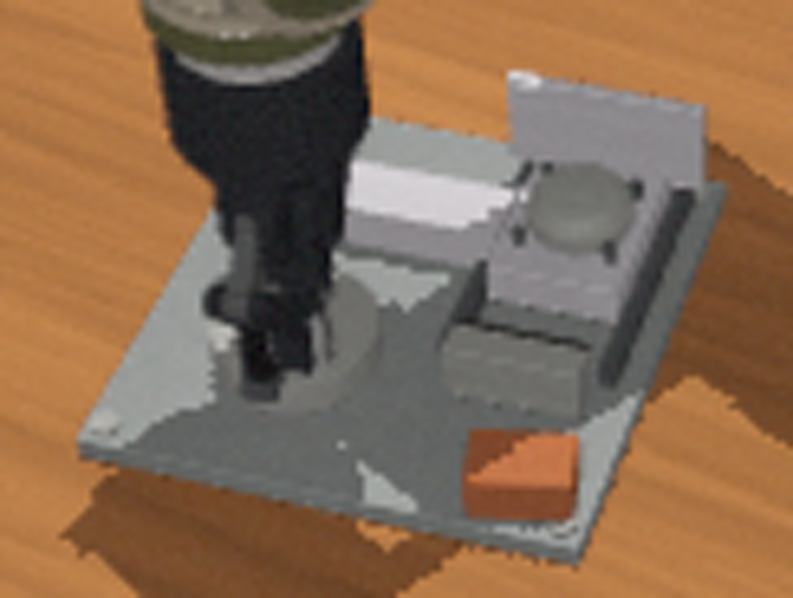

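The post base is at about (260,375), close to its goal of (252,364), with about 6 degrees to go. I finish the turn, then back off and rise.

play_rows([
  [0, 0.2, -0.06, 0, 0, 0, 2],
  [0, 0.2, -0.06, 0, 0, 0, 2],
  [0, 0.22, -0.06, 0, 0, 0, 2.1],
  [0, 0, 0, 0, 0, 0, 0],
  [0, 0, 0, 0, 0, 0, 0],
])

```text
t: 7.6
eef_pos: [0.6471, -0.0939, 0.0618]
eef_rot: [0.772, -0.635, -0.001, 0.0]
wrist_force: [-3.2, 2.5, -2.1]
gripper_width: 0.0001
gripper_force: 2.0
```

```bash
python3 -c "
from h import *
arc()"
```

```text
radius 0.061133591901834095 lever theta est -3.1388962532702527 yaw -1.3767745869933679 yaw wanted -1.368297268721152 axis in tool cm [1.95 5.79 0.  ] F [-3.2  2.5 -2.1] z 0.061822643230202784 t 7.6 j6 2.622462534656202
```

play_rows([
  [0, -0.5, 0, 0, 0, 0, 0],
  [0, -1, 0, 0, 0, 0, 0],
  [0, -1, 0, 0, 0, 0, 0],
  [0, 0, 0, -2, 0, 0, 0],
  [0, 0, 0, -2, 0, 0, 0],
  [0, 0, 0, -3, 0, 0, 0],
  [0, 0, 0, -3, 0, 0, -8],
  [0, 0, 0, 0, 0, 0, -8],
  [0, 0, 0, 0, 0, 0, -8],
  [0, 0, 0, 0, 0, 0, -8],
  [0, 0, 0, 0, 0, 0, -8],
  [0, 0, 0, 0, 0, 0, -8],
  [0, 0, 0, 0, 0, 0, -8],
  [0, 0, 0, 0, 0, 0, -8],
  [0, 0, 0, 0, 0, 0, -8],
  [0, 0, 0, 0, 0, 0, -8],
  [0, 0, 0, 0, 0, 0, -8],
  [0, 0, 0, 0, 0, 0, -2.3],
  [0, 0, 0, 0, 0, 0, 0],
])

```text
t: 9.5
eef_pos: [0.6429, -0.0693, 0.1626]
eef_rot: [0.995, 0.099, 0.0, 0.0]
wrist_force: [-0.1, -1.1, 0.1]
gripper_width: 0.0001
gripper_force: 0.0
```

```bash
python3 -c "
from h import *
todo((.4154,-.0635,.05),.2)"
```

```text
t 9.5 pos [ 0.6429 -0.0693  0.1626] yaw 0.198 down -1.0 F [-0.1 -1.1  0.1] j [-0.29  0.6   1.12 -0.    1.42  1.08]
shift cm [-22.2   -5.05  11.24] turn deg -0.1
```

play_rows([
  [0, -2, -0.5, 0, 0, 0, 0],
  [0, -2.5, -0.5, 0, 0, 0, 0],
  [0, -2.5, -0.5, 0, 0, 0, 0],
  [0, -2.5, -0.5, 0, 0, 0, 0],
  [0, -2.5, -0.5, 0, 0, 0, 0],
  [0, -2.5, -0.5, 0, 0, 0, 0],
  [0, -2.5, -0.5, 0, 0, 0, 0],
  [0, -2.5, -0.5, 0, 0, 0, 0],
  [0, -2.5, -1, 0, 0, 0, 0],
  [0, -0.2, 0, 0, 0, 0, 0],
  [0, 0, 0, 0, 0, 0, 0],
])

```text
t: 10.6
eef_pos: [0.4156, -0.0643, 0.1628]
eef_rot: [0.995, 0.098, 0.001, 0.0]
wrist_force: [0.5, 0.6, -1.0]
gripper_width: 0.0003
gripper_force: 0.0
```

```bash
python3 - <<'E'
from h import *
todo((.4154,-.0635,.05),.2)
im=ctrl.snapshot("scene")[180:272,190:312,::-1]
cv2.imwrite("pics/s5.png",cv2.resize(im,None,fx=6.5,fy=6.5,interpolation=cv2.INTER_CUBIC))
E
```

```text
t 10.6 pos [ 0.4156 -0.0643  0.1628] yaw 0.196 down -1.0 F [ 0.5  0.6 -1. ] j [-0.44  0.23  1.75 -0.    1.16  0.94]
shift cm [-0.02 -0.09 11.28] turn deg -0.2
```

View pics/s5.png

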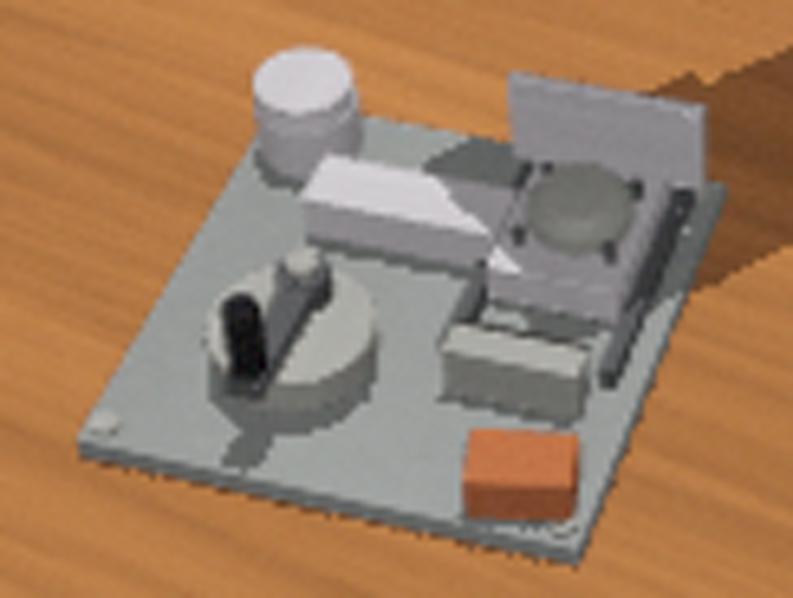

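The lever now points along jig +x, with the post from (240,298) to (250,370) against a predicted (241,301) to (252,364). The slide, cap and other items are unmoved. Next I descend behind the rear plate and push.

play_rows([
  [0, 0, 0, 2, 0, 0, 0],
  [0, 0, 0, 2, 0, 0, 0],
  [0, 0, 0, 2, 0, 0, 0],
  [0, 0, 0, 2, 0, 0, 0],
  [0, 0, 0, 2, 0, 0, 0],
  [0, 0, 0, 1.2, 0, 0, 0],
  [0, 0.5, 0, 0, 0, 0, 0],
  [0, 0.5, 0, 0, 0, 0, 0],
  [0, 0.5, 0, 0, 0, 0, 0],
  [0, 0.2, 0, 0, 0, 0, 0],
  [0, 0.2, 0, 0, 0, 0, 0],
  [0, 0.2, 0, 0, 0, 0, 0],
  [0, 0.2, 0, 0, 0, 0, 0],
  [0, 0.2, 0, 0, 0, 0, 0],
  [0, 0.2, 0, 0, 0, 0, 0],
  [0, 0.2, 0, 0, 0, 0, 0],
  [0, 0.2, 0, 0, 0, 0, 0],
])

```text
t: 12.35
eef_pos: [0.4457, -0.0582, 0.0503]
eef_rot: [0.995, 0.098, -0.0, -0.0]
wrist_force: [-4.5, -0.7, 2.7]
gripper_width: 0.0001
gripper_force: 1.6
```

play_rows([
  [0, 0.2, 0, 0, 0, 0, 0],
  [0, 0.2, 0, 0, 0, 0, 0],
  [0, 0.2, 0, 0, 0, 0, 0],
  [0, 0.2, 0, 0, 0, 0, 0],
  [0, 0.2, 0, 0, 0, 0, 0],
  [0, 0.2, 0, 0, 0, 0, 0],
  [0, 0.2, 0, 0, 0, 0, 0],
  [0, 0.2, 0, 0, 0, 0, 0],
  [0, 0.2, 0, 0, 0, 0, 0],
  [0, 0.2, 0, 0, 0, 0, 0],
  [0, 0.2, 0, 0, 0, 0, 0],
  [0, 0.2, 0, 0, 0, 0, 0],
  [0, 0, 0, 0, 0, 0, 0],
])

```text
t: 13.65
eef_pos: [0.4697, -0.0536, 0.0503]
eef_rot: [0.995, 0.098, 0.0, 0.0]
wrist_force: [-1.4, 0.9, -0.5]
gripper_width: 0.0002
gripper_force: 0.7
```

Still moving freely. I continue in small steps and watch for the force rise at the stop.

play_rows([
  [0, 0.1, 0, 0, 0, 0, 0],
  [0, 0.1, 0, 0, 0, 0, 0],
  [0, 0.1, 0, 0, 0, 0, 0],
  [0, 0.1, 0, 0, 0, 0, 0],
  [0, 0.1, 0, 0, 0, 0, 0],
  [0, 0, 0, 0, 0, 0, 0],
])

```text
t: 14.25
eef_pos: [0.4743, -0.0527, 0.0503]
eef_rot: [0.995, 0.098, -0.0, 0.0]
wrist_force: [-2.8, 0.2, -0.8]
gripper_width: -0.0001
gripper_force: 1.4
```

play_rows([
  [0, 0.1, 0, 0, 0, 0, 0],
  [0, 0.1, 0, 0, 0, 0, 0],
  [0, 0.1, 0, 0, 0, 0, 0],
  [0, 0, 0, 0, 0, 0, 0],
])

```text
t: 14.65
eef_pos: [0.4743, -0.0526, 0.0503]
eef_rot: [0.995, 0.099, -0.003, 0.0]
wrist_force: [-18.7, -8.3, 9.8]
gripper_width: -0.0001
gripper_force: 9.6
```

The force jumped to about 20 N with no advance, at the expected home position. I back off, rise and check.

play_rows([
  [0, -0.3, 0, 0, 0, 0, 0],
  [0, -0.5, 0, 0, 0, 0, 0],
  [0, -1, 0, 0, 0, 0, 0],
  [0, -1, 0, 0, 0, 0, 0],
  [0, 0, 0, -2, 0, 0, 0],
  [0, 0, 0, -3, 0, 0, 0],
  [0, 0, 0, -3, 0, 0, 0],
  [0, 0, 0, -3, 0, 0, 0],
  [0, 0, 0, 0, 0, 0, 0],
  [0, 0, 0, 0, 0, 0, 0],
])

```text
t: 15.65
eef_pos: [0.4493, -0.0576, 0.1604]
eef_rot: [0.995, 0.098, 0.0, 0.0]
wrist_force: [-0.2, 0.3, -0.6]
gripper_width: 0.0004
gripper_force: 0.0
```

```bash
python3 - <<'E'
from h import *
im=ctrl.snapshot("scene")[180:272,190:312,::-1]
cv2.imwrite("pics/s6.png",cv2.resize(im,None,fx=6.5,fy=6.5,interpolation=cv2.INTER_CUBIC))
p=np.load("jig.npy")
for q in[(-56,0,72),(-56,90,72),(-10,45,54)]: print(q,((proj("scene",jw(p,q))-[190,180]+.5)*6.5).round())
E
```

```text
(-56, 0, 72) [486. 117.]
(-56, 90, 72) [686. 155.]
(-10, 45, 54) [553. 237.]
```

View pics/s6.png

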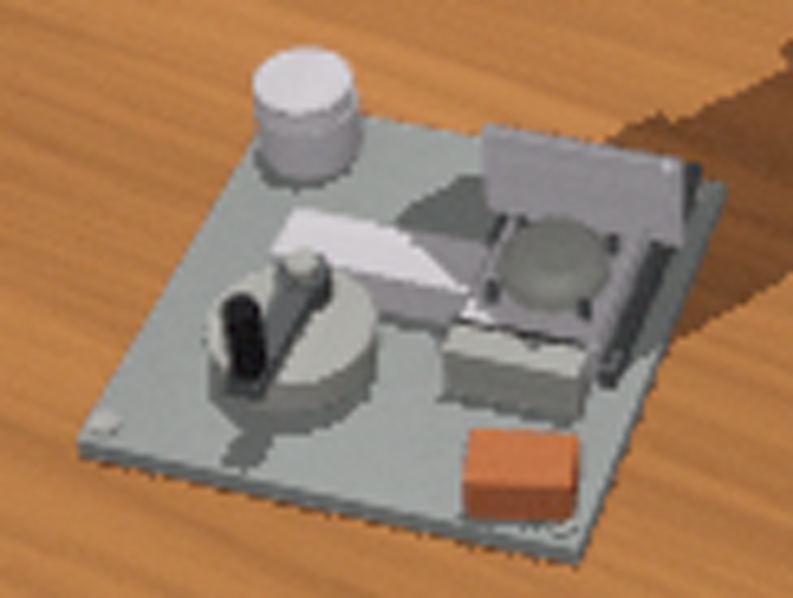

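The slide sits against the stop block, with its plate edge from (483,125) to (688,165). That matches full travel once the known 1 px offset is allowed for. The cap is in its nest, the lever still points along +x, and the tin and bar are undisturbed.

```bash
python3 -c "
from cell import ctrl
print(ctrl.sign_off())"
```

```text
the job is handed in; nothing more can be done
None
```

The job is done and handed in at about 16 s: the cam lever points straight away from the slide, the slide is home against its stop with the cap still in its nest, and the tin and compound bar on the jig are undisturbed; the final check covered the jig area only.

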